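# Lift the filter cassette out of the bench dust extractor

### The arm

A 6-joint arm with a two-finger parallel gripper is mounted at the origin on a cart in front of the work surface, level with it; the furniture and walls round the work are solid. World frame = base frame: x ahead of the robot, y to its left, z up, the work surface at z = 0. Lengths are in m, angles in rad, forces in N, time in s.
With the tool pointing down it reaches from about 0.25 to 0.725 m from the base axis. Payload 4 kg.
Tool frame: the origin (TCP) lies on the centre line of the jaws, within the pads' length; the fingertips stand 17 mm ahead of it and the grasp point (between the pads) lies 2 mm behind it; z points along the fingers, x is the direction in which the jaws open and shut, and the axes are right-handed (so a half turn about z gives the same grasp; the last joint's range is limited). The gripper opens to 85 mm and grips with 20 to 120 N. Pads are 22 mm wide; open, the fingers measure 114 mm over their backs; the gripper's body (76 mm by 85 mm) begins 54 mm behind the grasp point. The pads swing forward as they close: fully open they stand 13 mm farther back than shut.
Start: joints at [1.197, 0.241, 0.005, 1.335, 0, 1.571], TCP at [0.183, 0.465, 0.248] pointing down, gripper open.
Joint ranges: [-2.72, 2.72], [-1.05, 1.87], [-1.09, 1.28], [-1.99, 2.15], [-1.42, 1.44], [-3.14, 3.14]. Speed limits (rad/s): [2.79, 2.79, 3.14, 3.14, 3.14, 3.14].

### API

Orientations are given as a unit quaternion [x, y, z, w].
In Python, from workcell import bot gives the robot as it stands.
- The arm moves only by the tool jog_arm, never from a script. Its arguments are lists of equal length, an entry for each row: "jaw": the closure, from 0 (fully open) to 1 (shut); "linear": the shift along the tool's x, y, z in m, a list of three; "delta_rot": the turn, a rotation vector about the tool's x, y, z in degrees, a list of three. A call has exactly 8 rows; each row is the pose to reach, as a shift and turn from the pose commanded when the call began, along the tool's axes at that moment; what a row does not reach only later rows make up. A row lasts 1/12 s, in which the tool goes at most 41.7 mm and 7.16 degrees, less where a joint would pass 70% of its speed; a pose out of reach is approached as far as the arm can. A call with a gripper value outside its range is refused whole. The fingers move at their own pace and stop on an object; the grip force is fixed at half the most. Time passes only in rows, so rows that repeat a pose let the fingers close, or fill a call up. It gives the time, the measured TCP pose, the force and the opening at its end, in the units of the state.
- bot.get_obs(): the state, without advancing time (a new reading comes with each control period).
- bot.camera(name): name is "scene" or "top" or "wrist"; returns (picture, depth): 400x640x3 uint8, red, green, blue; 400x640 float32, m along the optical axis (not along the pixel's ray), 0 where there is no reading.
- bot.calibration(name): a dict with "fovy" (degrees; the focal length in pixels is half the picture's height over the tangent of half this angle, whatever the lens; pixels are square), "cx", "cy" (the principal point, pixels), "origin" and "orientation" of the camera in the world. Camera axes: x right, y down, z forward; pixel columns grow to the right and rows downward; lengths in m; the calibration is good to about 2 mm. A picture is of the moment at which its call begins: read the wrist's pose just before it. calibration takes no time and is no camera call; for the wrist camera it gives the pose at the moment of the call.
- bot.job_done(): hands the job in, once; it reports no verdict.
The state is a dict: "clock": time; "joint_pos": joint angles; "joint_vel": joint speeds; "tau": joint torques, N m; "eef_pos": TCP position; "tool_rot": TCP orientation; "ft_force": force on the tool from outside, world axes, zero at the start; "ft_torque": the same for the moment, N m; "grip_width": finger opening in m.
Only numpy, scipy, OpenCV 4.12 (cv2) and the standard library are available. Lean on these libraries where they do the work, as an engineer would, in place of code of your own. Each camera call takes 0.05 s, during which the arm holds its last target.

### The job

The filter of the bench dust extractor is due for emptying: first switch the fan off by turning the selector knob until its pointer clicks in at the open-ring mark, then pinch the two red side catches of the filter cassette together and lift it straight up out of its well. Finish while still holding the cassette by its pinched catches, level and still above the extractor, its underside at least 5 cm above the machine's top. Leave the brush, the wax block and the pot beside the machine where they are, and never pull the cassette up before the fan is off.

Things in the scene. Friction and masses are not known exactly. Their poses are not given: they have to be found in the camera images.
- extractor: Light grey bench dust extractor, fixed, 160 mm (own x) by 220 mm (own y), flat top 80 mm above the worktop; dark louvres on its front (-x) and left (+y). Origin: centre of its underside, on the worktop. Own +x points to its back (away from the robot, within 0.25 rad), +y to its left, z up. On the top: the knob at own (0, +58 mm), the cassette in a well at own (0, -50 mm).
- selector (a joint): Angle of the knob, rad, growing clockwise seen from above. It clicks into four positions: -0.70 (mark: a bar), 0 = off (open ring, at the back of the knob), 0.70 (one dot), 1.40 (two dots); stops at -0.78 and 1.48. Starts at one dot or two dots. A spring plunger pulls it into the nearest position; about 0.1 N m takes it over to the next.
- selector_grip (a point): Point on the knob's vertical axis, 20 mm above the machine's top, in the middle of its finger bar; turns with the knob. The black bar is 40 mm long (own x), 12 mm thick (own y), 7 to 31 mm above the top, on a round skirt 41 mm across and 8 mm high. Own +x is where the white pointer line at one end of the bar points: the extractor's own +x at joint 0.
- cassette: Filter cassette, 0.13 to 0.27 kg: dark frame, cream paper pleats, 96 mm long (own x), 88 mm high, 40 mm wide (own y) above the machine's top, 52 mm below and to 2 mm over it. Origin: centre of its underside; axes as the extractor's. Seated, its underside is 28 mm above the worktop, its head 36 mm above the machine's top, with 1.5 mm play. A red catch on each long side, at mid-length.
- catch_left (a joint): Red catch on the cassette's own +y side; m: 0 = sprung out, 0.0065 = fully in. Its upright thumb plate is 34 mm long (own x) and spans 55 to 88 mm above the cassette's underside (3 to 36 mm above the machine's top when seated). Spring 3 N at 0, 7 N fully in; let go, it springs out. A tooth hooks 4 mm under the well's rim.
- catch_right (a joint): The same for the catch on the cassette's own -y side. The outer faces of the two thumb plates are 60 mm apart when out, 47 mm when both are fully in; with both fully in the teeth are clear of the rim and the cassette lifts straight out.
- deck (a point): Fixed point on the extractor's top, 80 mm above the worktop, at the centre of the mouth of the well (99 by 56 mm).
- brush: Bystander: brass wire brush with wooden handle, 17 x 185 x 25 mm, lying to the left of the extractor. Origin: centre of its underside.
- wax: Bystander: blue block of carving wax, 30 x 50 x 18 mm, left of the brush. Origin: centre of its underside.
- pot: Bystander: small round copper-coloured pot with lid, 34 mm across, 38 mm high, to the right of the extractor. Origin: centre of its underside.
Mind the look-alikes: they are no part of the job. Leave any purple look-alike of the cassette alone.

How it is judged:
On the way, in this order (a step that is already met when the one before it is completed fails the run):
1. the selector stands at off, with the cassette still latched in its well (value of joint selector between -0.15 and 0.15 rad and z of cassette in the frame of extractor below 0.036 m), for 0.2 s.
2. both catches are pinched in and the cassette comes up out of the well (value of joint each of catch_left, catch_right above 0.003 m and contact force between the fingers and cassette above 2 N and z of cassette in the frame of extractor above 0.045 m), for 0.1 s.
At the end, for the whole second after the job is handed in: Selector within 0.15 rad of off; cassette held by its pinched catches (each 3 mm in or more), clear of the extractor, underside over 42 mm above its top, within 12 cm sideways of the well, tilt under 0.2 rad, slower than 3 cm/s; brush, wax and pot within 2 cm of their places (value of joint selector between -0.15 and 0.15 rad and z of cassette in the frame of deck above 0.042 m and horizontal distance between cassette and deck below 0.12 m and angle between cassette's own z axis and vertical below 0.2 rad and linear speed of cassette below 0.03 m/s and value of joint each of catch_left, catch_right above 0.003 m and contact force between the fingers and cassette above 2 N and contact force between cassette and extractor below 0.1 N and distance of each of brush, wax, pot from where it was at the start of the episode below 0.02 m); the arm keeps its last pose, push and grip.
It fails at once if the cassette is pulled up out of its latched place while the fan is not off (z of cassette in the frame of extractor above 0.04 m and (value of joint selector above 0.2 rad or value of joint selector below -0.2 rad)).
It fails at once if the cassette is tipped so that dust spills (angle between cassette's own z axis and vertical above 0.5 rad).
It fails at once if a bystander is knocked away (distance of any of brush, wax, pot from where it was at the start of the episode above 0.03 m).
It also fails if it takes over 45 s, if anything falls off the work surface, if the arm or the gripper's body presses on something with over 40 N, if the wrist force passes 120 N, or if a joint passes its speed limit or range.

## Working session

There is one attempt and no reset: what is moved stays moved. The work goes in short steps, Python scripts to look and compute and a tool call to move; the robot and the scene stay as the last step left them, time stands still between calls to the robot, and variables do not carry over. Pictures are saved under pics/ and viewed, and the job is handed in when it is done.

Besides the shell and the picture viewer there is one more tool, called after "Request:" as name(argument=value, ...), one argument or row to a line, values as JSON. jog_arm: Moves the arm, as the interface text tells. Its arguments: {"type":"object","properties":{"jaw":{"type":"array","items":{"type":"number"}},"linear":{"type":"array","items":{"type":"array","items":{"type":"number"}}},"delta_rot":{"type":"array","items":{"type":"array","items":{"type":"number"}}}},"required":["jaw","linear","delta_rot"]}

```bash
mkdir -p pics; ls
python3 - <<'E'
from workcell import bot
import cv2, numpy as np
o=bot.get_obs(); print(o)
for n in ("scene","top","wrist"):
    print(n,bot.calibration(n))
    p,d=bot.camera(n); cv2.imwrite(f"pics/{n}0.png",p[:,:,::-1]); np.savez(f"{n}0.npz",p=p,d=d)
E
```

```text
pics
{'clock': 0.0, 'joint_pos': array([1.19701604e+00, 2.41424696e-01, 3.74766812e-03, 1.33520332e+00,
       4.65992201e-06, 1.57083403e+00]), 'joint_vel': array([-0.00038652,  0.00202003,  0.00020458,  0.0004555 ,  0.00018123,
        0.00037242]), 'tau': array([-4.85331893e-04, -3.72317040e+01,  2.52409208e+01,  1.70722324e-02,
       -2.03574893e-05, -6.06352685e-06]), 'eef_pos': array([0.18235307, 0.46493084, 0.24741602]), 'tool_rot': array([ 8.26187307e-01,  5.63394575e-01, -8.62188537e-04,  5.85172001e-04]), 'ft_force': array([ 0.03326106, -0.24757933, -0.01153345]), 'ft_torque': array([0.03921996, 0.03260217, 0.00637865]), 'grip_width': 0.08540270329409054}
scene {'fovy': 49.4070511372045, 'cx': 318.5089619877473, 'cy': 198.63745523165582, 'origin': array([ 0.08680409, -0.37932327,  0.44757951]), 'orientation': array([ 0.81186322, -0.20408614,  0.14816509, -0.5265682 ])}
top {'fovy': 49.7173785646545, 'cx': 320.76792633301795, 'cy': 199.1590650979272, 'origin': array([0.39916106, 0.34648012, 1.00771226]), 'orientation': array([-0.6999659 ,  0.71254931, -0.04142539,  0.02459986])}
wrist {'fovy': 63.55913003447965, 'cx': 319.96371133782935, 'cy': 197.4854599993137, 'origin': array([0.1188089 , 0.48970572, 0.37286363]), 'orientation': array([0.81831834, 0.55781636, 0.07692368, 0.11523347])}
```

View pics/scene0.png

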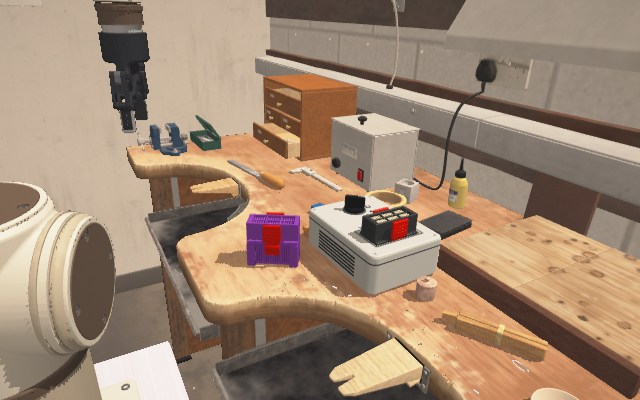

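View pics/top0.png

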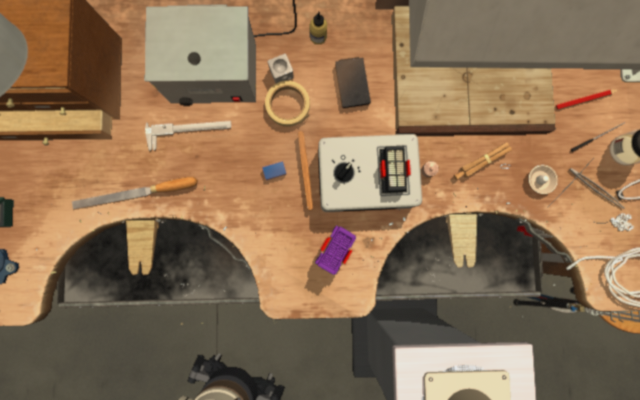

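View pics/wrist0.png

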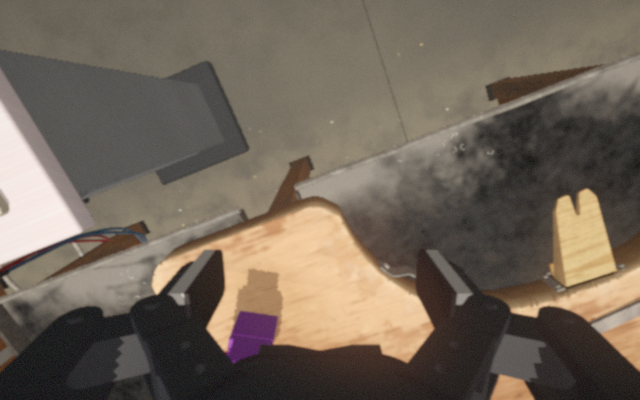

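```bash
cat > h.py <<'E'
from workcell import bot
import cv2, numpy as np
from scipy.spatial.transform import Rotation as R
def ray(cal,u,v,z):
    f=200/np.tan(np.radians(cal['fovy']/2)); uv=np.atleast_2d(np.c_[u,v]).astype(float)
    d=np.c_[(uv[:,0]-cal['cx'])/f,(uv[:,1]-cal['cy'])/f,np.ones(len(uv))]
    d=R.from_quat(cal['orientation']).apply(d); o=np.array(cal['origin'])
    return o+d*((z-o[2])/d[:,2])[:,None]
def pts(cal,dep):
    f=200/np.tan(np.radians(cal['fovy']/2)); v,u=np.mgrid[:400,:640]
    p=np.stack([(u-cal['cx'])/f*dep,(v-cal['cy'])/f*dep,dep],-1)
    return R.from_quat(cal['orientation']).apply(p.reshape(-1,3)).reshape(400,640,3)+np.array(cal['origin'])
E
python3 - <<'E'
from h import *
z=np.load('top0.npz');p=z['p'];d=z['d'];cal=bot.calibration('top')
P=pts(cal,d)
c=p[120:225,300:450]; cv2.imwrite('pics/topz.png',cv2.resize(c[:,:,::-1],None,fx=5,fy=5,interpolation=cv2.INTER_CUBIC))
roi=np.zeros((400,640),bool);roi[125:222,305:435]=1
m=(roi&(P[...,2]>0.07)&(P[...,2]<0.09)); print(np.median(P[m][:,2]))
hull=cv2.minAreaRect(P[m][:,:2].astype(np.float32)*1000); print('rect by depth',hull)
# colour mask -> ray on z=.08
hi=(p.min(-1)>150)&roi
n,l,s,_=cv2.connectedComponentsWithStats(hi.astype(np.uint8)); k=1+np.argmax(s[1:,4]); vv,uu=np.nonzero(l==k)
X=ray(cal,uu,vv,0.08); print('rect by colour',cv2.minAreaRect((X[:,:2]*1000).astype(np.float32)), s[k])
hsv=cv2.cvtColor(p,cv2.COLOR_RGB2HSV)
red=(((hsv[...,0]<6)|(hsv[...,0]>174))&(hsv[...,1]>150)&(hsv[...,2]>90)&roi)
n,l,s,cc=cv2.connectedComponentsWithStats(red.astype(np.uint8))
for i in range(1,n):
    if s[i,4]>8:
        vv,uu=np.nonzero(l==i);print('red',s[i],cc[i],ray(cal,*cc[i],0.116), np.median(P[l==i],axis=0))
E
```

```text
0.07974365065057887
rect by depth ((544.7765502929688, 215.52883911132812), (160.17176818847656, 220.3014678955078), 1.6100810766220093)
rect by colour ((546.2450561523438, 214.92999267578125), (154.36660766601562, 213.990966796875), 1.6206706762313843) [ 320  135  101   74 4533]
red [380 160   6  17  85] [382.62352941 168.21176471] [[0.54550148 0.19352552 0.116     ]] [0.54636885 0.1930301  0.11367969]
red [406 160   4  15  46] [407.89130435 166.91304348] [[0.54745577 0.14019328 0.116     ]] [0.54765652 0.14028376 0.11495153]
```

View pics/topz.png

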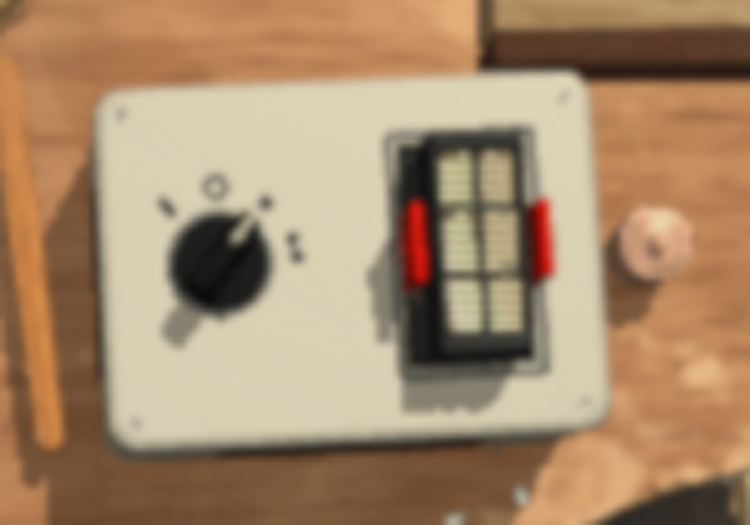

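Run:
```python
from h import *
cal=bot.calibration('top'); p=np.load('top0.npz')['p']; D=np.load('top0.npz')['d']; P=pts(cal,D)
# knob dark blob
roi=np.zeros((400,640),bool);roi[155:190,328:362]=1
m=roi&(P[...,2]>0.083)
print('knob depth>83mm mean',P[m].mean(0),m.sum(), 'top bar',P[roi&(P[...,2]>0.102)].mean(0))
b=P[roi&(P[...,2]>0.102)][:,:2]; print('bar', cv2.minAreaRect((b*1000).astype(np.float32)))
print('pointer',ray(cal,300+243/5,120+229/5,0.111),'ring',ray(cal,300+215/5,120+187/5,0.08),'skirt',ray(cal,300+219/5,120+264/5,0.088))
# well: extractor pose
c=np.array([0.5452,0.2153]);
for yaw in (1.6,2.0):
    r=np.radians(yaw);ey=np.array([-np.sin(r),np.cos(r)]);print(yaw,'knob',c+.058*ey,'cass',c-.05*ey)
hd=np.zeros((400,640),bool);hd[130:205,370:420]=1
q=P[hd&(P[...,2]>0.108)]; print('cass head', cv2.minAreaRect((q[:,:2]*1000).astype(np.float32)))
z=np.load('scene0.npz');Q=pts(bot.calibration('scene'),z['d'])
s=Q[95:140,95:155].reshape(-1,3); s=s[(z['d'][95:140,95:155].ravel()>0)&(np.hypot(s[:,0]-.18,s[:,1]-.46)<.12)]
print('lowest gripper pts',s[np.argsort(s[:,2])[:12]].round(4))
o=bot.get_obs();Rt=R.from_quat(o['tool_rot']);print(Rt.as_matrix().round(4))
print('shift to above knob',Rt.inv().apply(np.array([0.5435,0.2733,0.18])-o['eef_pos']))
```

```text
knob depth>83mm mean [0.54003991 0.27548477 0.10992174] 314 top bar [0.53605304 0.27721179 0.14937998]
bar ((482.0858459472656, 308.37469482421875), (15.926318168640137, 181.82540893554688), 60.31452560424805)
pointer [[0.5525378  0.26438406 0.111     ]] ring [[0.57655785 0.27332051 0.08      ]] skirt [[0.54136503 0.27302246 0.088     ]]
1.6 knob [0.54358054 0.27327739] cass [0.54659608 0.16531949]
2.0 knob [0.54317583 0.27326467] cass [0.54694497 0.16533046]
cass head ((476.1754455566406, 224.39205932617188), (89.04725646972656, 274.6223449707031), 50.2096061706543)
lowest gripper pts [[0.1605 0.4216 0.2426]
 [0.1558 0.4228 0.2428]
 [0.1589 0.4214 0.2428]
 [0.1634 0.4186 0.243 ]
 [0.1694 0.4156 0.2431]
 [0.1679 0.4159 0.2432]
 [0.1965 0.5066 0.2433]
 [0.1617 0.4179 0.2434]
 [0.1647 0.4164 0.2434]
 [0.1571 0.4197 0.2434]
 [0.1662 0.4156 0.2434]
 [0.1732 0.4189 0.2436]]
[[ 3.651e-01  9.310e-01 -6.000e-04]
 [ 9.310e-01 -3.651e-01 -1.500e-03]
 [-1.600e-03  0.000e+00 -1.000e+00]]
shift to above knob [-0.0465552   0.4061597   0.06768806]
```

Request:
jog_arm(
  jaw=[0,0,0,0,0,0,0,0],
  linear=[
    [-0.004,0.03,0.004],
    [-0.008,0.07,0.01],
    [-0.013,0.11,0.017],
    [-0.018,0.15,0.024],
    [-0.022,0.19,0.031],
    [-0.026,0.23,0.038],
    [-0.031,0.27,0.043],
    [-0.035,0.31,0.048],
  ],
  delta_rot=[
    [0,0,2],
    [0,0,4],
    [0,0,6],
    [0,0,8.5],
    [0,0,11],
    [0,0,13],
    [0,0,15],
    [0,0,17],
  ],
)

```text
clock: 0.82
eef_pos: [0.4596, 0.3181, 0.1996]
tool_rot: [0.901, 0.434, -0.001, 0.0]
ft_force: [0.1, 1.1, 0.3]
grip_width: 0.0855
```

Request:
jog_arm(
  jaw=[0,0,0,0,0,0,0,0],
  linear=[
    [0.006,0.03,0.01],
    [0.012,0.06,0.02],
    [0.015,0.085,0.03],
    [0.017,0.093,0.04],
    [0.017,0.093,0.045],
    [0.017,0.093,0.05],
    [0.017,0.093,0.05],
    [0.017,0.093,0.05],
  ],
  delta_rot=[
    [0,0,0],
    [0,0,0],
    [0,0,0],
    [0,0,0],
    [0,0,0],
    [0,0,0],
    [0,0,0],
    [0,0,0],
  ],
)

```text
clock: 1.48
eef_pos: [0.5405, 0.2762, 0.1504]
tool_rot: [0.9, 0.436, -0.0, -0.0]
ft_force: [0.6, -0.0, -0.1]
grip_width: 0.0855
```

Run:
```python
from h import *
o=bot.get_obs(); print(o['eef_pos'],o['tool_rot'])
p,d=bot.camera('wrist'); cv2.imwrite('pics/w1.png',p[:,:,::-1])
p,d=bot.camera('scene'); cv2.imwrite('pics/s1.png',cv2.resize(p[150:320,260:480,::-1],None,fx=3.4,fy=3.4,interpolation=cv2.INTER_CUBIC))
```

```text
[0.54046089 0.27616532 0.15038282] [ 8.99954985e-01  4.35982610e-01 -4.07976489e-04 -1.50774056e-04]
```

View pics/w1.png

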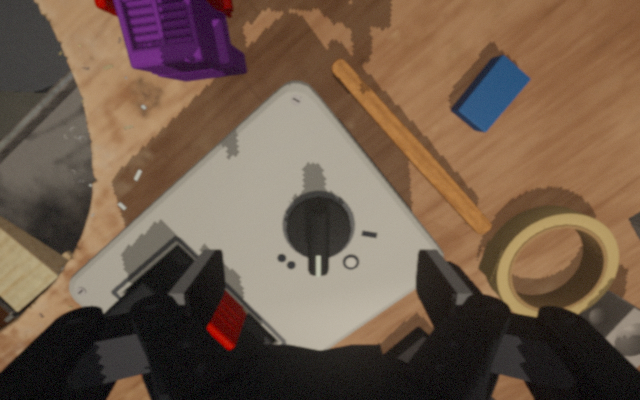

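View pics/s1.png

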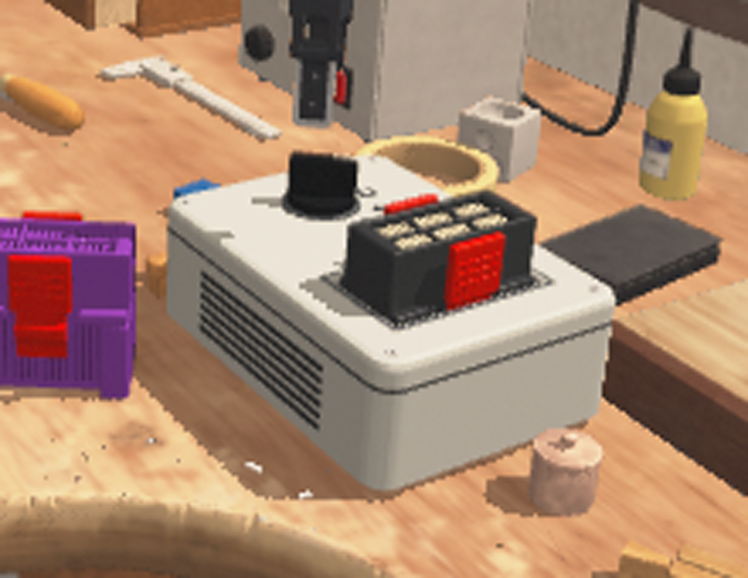

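Run:
```python
from h import *
o=bot.get_obs(); print(o['clock'],o['eef_pos'],o['tool_rot'])
cal=bot.calibration('wrist'); p=cv2.imread('pics/w1.png')
print('skirt ctr',ray(cal,319,226,0.088),'pointer end',ray(cal,318,274,0.111),'bar tail',ray(cal,318,200,.111),'ring',ray(cal,351,262,.08))
Rt=R.from_quat(o['tool_rot']);
for t in ([0.543,0.2733,0.108],):print(Rt.inv().apply(np.array(t)-o['eef_pos']))
```

```text
1.5833 [0.54114444 0.27636238 0.15123743] [ 8.99957353e-01  4.35977557e-01  5.70661383e-04 -8.18353957e-05]
skirt ctr [[0.54399846 0.27315963 0.088     ]] pointer end [[0.55972269 0.26003412 0.111     ]] bar tail [[0.52515318 0.28747718 0.111     ]] ring [[0.57995834 0.27206638 0.08      ]]
[-0.00130045  0.00333916  0.0432372 ]
```

Request:
jog_arm(
  jaw=[0,0,0,0,0.6,0.9,0.9,0.9],
  linear=[
    [-0.001,0.004,0.01],
    [-0.001,0.004,0.025],
    [-0.001,0.004,0.038],
    [-0.001,0.004,0.043],
    [-0.001,0.004,0.043],
    [-0.001,0.004,0.043],
    [-0.001,0.004,0.043],
    [-0.001,0.004,0.043],
  ],
  delta_rot=[
    [0,0,0],
    [0,0,0],
    [0,0,0],
    [0,0,0],
    [0,0,0],
    [0,0,0],
    [0,0,0],
    [0,0,0],
  ],
)

```text
clock: 2.25
eef_pos: [0.545, 0.2723, 0.1083]
tool_rot: [0.9, 0.435, 0.001, -0.0]
ft_force: [0.2, 0.7, -0.1]
grip_width: 0.0388
```

Request:
jog_arm(
  jaw=[1,1,1,1,1,1,1,1],
  linear=[
    [0,0,0],
    [0,0,0],
    [0,0,0],
    [0,0,0],
    [0,0,0],
    [0,0,0],
    [0,0,0],
    [0,0,0],
  ],
  delta_rot=[
    [0,0,0],
    [0,0,0],
    [0,0,0],
    [0,0,0],
    [0,0,0],
    [0,0,0],
    [0,0,0],
    [0,0,0],
  ],
)

```text
clock: 2.92
eef_pos: [0.5444, 0.2718, 0.1082]
tool_rot: [0.9, 0.435, 0.0, 0.0]
ft_force: [-2.2, -2.2, 5.1]
grip_width: 0.0108
```

Request:
jog_arm(
  jaw=[1,1,1,1,1,1,1,1],
  linear=[
    [0,0,0],
    [0,0,0],
    [0,0,0],
    [0,0,0],
    [0,0,0],
    [0,0,0],
    [0,0,0],
    [0,0,0],
  ],
  delta_rot=[
    [0,0,-5],
    [0,0,-11],
    [0,0,-17],
    [0,0,-23],
    [0,0,-29],
    [0,0,-35],
    [0,0,-41],
    [0,0,-41],
  ],
)

```text
clock: 3.58
eef_pos: [0.5445, 0.2722, 0.1082]
tool_rot: [0.69, 0.724, 0.001, 0.0]
ft_force: [-0.6, -0.7, 5.4]
grip_width: 0.0105
```

Request:
jog_arm(
  jaw=[1,1,1,0,0,0,0,0],
  linear=[
    [0,0,0],
    [0,0,0],
    [0,0,0],
    [0,0,0],
    [0,0,0],
    [0,0,0],
    [0,0,0],
    [0,0,0],
  ],
  delta_rot=[
    [0,0,0],
    [0,0,0],
    [0,0,0],
    [0,0,0],
    [0,0,0],
    [0,0,0],
    [0,0,0],
    [0,0,0],
  ],
)

```text
clock: 4.25
eef_pos: [0.5443, 0.272, 0.107]
tool_rot: [0.691, 0.723, -0.0, -0.0]
ft_force: [-0.9, 0.3, -0.2]
grip_width: 0.0707
```

Request:
jog_arm(
  jaw=[0,0,0,0,0,0,0,0],
  linear=[
    [0,0,0],
    [0,0,-0.01],
    [0,0,-0.03],
    [0,0,-0.05],
    [0,0,-0.06],
    [0,0,-0.06],
    [0,0,-0.06],
    [0,0,-0.06],
  ],
  delta_rot=[
    [0,0,0],
    [0,0,0],
    [0,0,0],
    [0,0,0],
    [0,0,0],
    [0,0,0],
    [0,0,0],
    [0,0,0],
  ],
)

```text
clock: 4.92
eef_pos: [0.5438, 0.2717, 0.1664]
tool_rot: [0.691, 0.723, -0.001, -0.0]
ft_force: [-0.3, 0.2, 0.2]
grip_width: 0.0856
```

Run:
```python
from h import *
o=bot.get_obs(); print(o['eef_pos'],o['tool_rot'])
cal=bot.calibration('wrist')
p,d=bot.camera('wrist'); cv2.imwrite('pics/w2.png',p[:,:,::-1])
np.savez('w2.npz',p=p,d=d,o=cal['origin'],q=cal['orientation'])
```

```text
[0.54377914 0.27168262 0.16640185] [ 6.90991323e-01  7.22862660e-01 -7.05955199e-04 -2.62488416e-04]
```

View pics/w2.png

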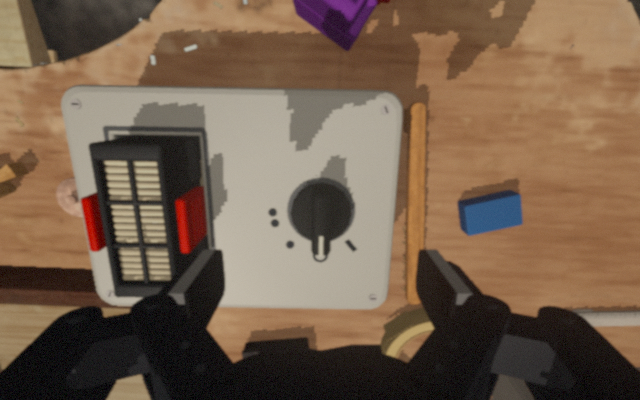

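Run:
```python
from h import *
z=np.load('w2.npz');p=z['p'];cal=dict(bot.calibration('wrist'));cal['origin']=z['o'];cal['orientation']=z['q'];P=pts(cal,z['d'])
hsv=cv2.cvtColor(p,cv2.COLOR_RGB2HSV)
m=P[...,2]; 
red=(((hsv[...,0]<6)|(hsv[...,0]>174))&(hsv[...,1]>150)&(hsv[...,2]>60)); red[:,260:]=0; red[:160]=0
for nm,zz in (('any',0.06),('top',0.112)):
  n,l,s,cc=cv2.connectedComponentsWithStats((red&(m>zz)).astype(np.uint8))
  for i in range(1,n):
    if s[i,4]>10:
        q=P[l==i]; print(nm,s[i],q.min(0).round(4),q.max(0).round(4),np.median(q,0).round(4))
mm=(m>0.074)&(m<0.086); mm[300:]=0; a=P[mm][:,:2]
# front edge (-x) line and left edge via depth mask
fe=[];le=[]
for u in range(110,360,5):
    v=np.nonzero(mm[:,u])[0]; fe.append(P[v[0],u,:2])
fe=np.array(fe);k=np.polyfit(fe[:,1],fe[:,0],1);print('front edge slope deg',np.degrees(np.arctan(k[0])),'x at y=.215',np.polyval(k,.215))
for v in range(120,260,5):
    u=np.nonzero(mm[v,:410])[0]; le.append(P[v,u[-1],:2])
le=np.array(le);k2=np.polyfit(le[:,0],le[:,1],1);print('left edge slope',np.degrees(np.arctan(k2[0])),'y at .545',np.polyval(k2,.545))
# pointer: white on knob
w=(p.min(-1)>150)&(m>0.1); w[:, :290]=0;w[:,350:]=0; v,u=np.nonzero(w);print('pointer',ray(cal,u.mean(),v.mean(),.111) if len(u) else None,'skirt',ray(cal,321,210,.088))
hd=(m>.112)&(m<.12);hd[:,230:]=0;hd[300:]=0;q=P[hd];print('head',cv2.minAreaRect((q[:,:2]*1000).astype(np.float32)))
```

```text
any [ 174  187   32   67 1586] [0.4756 0.1819 0.0785] [0.5752 0.2678 0.2919] [0.545  0.1924 0.108 ]
any [ 82 194  24  57 870] [0.4756 0.1336 0.1074] [0.5643 0.2678 0.2919] [0.5467 0.1382 0.115 ]
top [ 82 196  21  55 656] [0.4756 0.1336 0.112 ] [0.5643 0.2678 0.2919] [0.5471 0.1377 0.1154]
top [175 197  18  56 632] [0.4756 0.1868 0.112 ] [0.5634 0.2678 0.2919] [0.5456 0.1909 0.1155]
front edge slope deg -15.168834531638007 x at y=.215 0.4577187230720625
left edge slope 1.6417473849078086 y at .545 0.321953312538176
pointer [[0.55580056 0.27303514 0.111     ]] skirt [[0.54190763 0.27110548 0.088     ]]
head ((547.2139282226562, 163.17169189453125), (95.69851684570312, 60.681026458740234), 2.147271156311035)
```

Request:
jog_arm(
  jaw=[0,0,0,0,0,0,0,0],
  linear=[
    [-0.03,-0.001,0],
    [-0.06,-0.002,0],
    [-0.09,-0.002,0],
    [-0.107,-0.002,0.005],
    [-0.107,-0.002,0.015],
    [-0.107,-0.002,0.025],
    [-0.107,-0.002,0.025],
    [-0.107,-0.002,0.025],
  ],
  delta_rot=[
    [0,0,0.7],
    [0,0,0.7],
    [0,0,0.7],
    [0,0,0.7],
    [0,0,0.7],
    [0,0,0.7],
    [0,0,0.7],
    [0,0,0.7],
  ],
)

```text
clock: 5.63
eef_pos: [0.546, 0.1657, 0.1406]
tool_rot: [0.695, 0.719, -0.001, -0.001]
ft_force: [0.0, -0.6, -0.3]
grip_width: 0.0852
```

Run:
```python
from h import *
o=bot.get_obs(); print(o['eef_pos'],o['tool_rot'])
p,d=bot.camera('wrist'); cv2.imwrite('pics/w3.png',p[:,:,::-1])
p,d=bot.camera('scene'); cv2.imwrite('pics/s3.png',cv2.resize(p[150:320,260:480,::-1],None,fx=3.4,fy=3.4,interpolation=cv2.INTER_CUBIC))
```

```text
[0.54604021 0.16566088 0.14055687] [ 0.69493881  0.71906686 -0.00139913 -0.00097452]
```

View pics/w3.png

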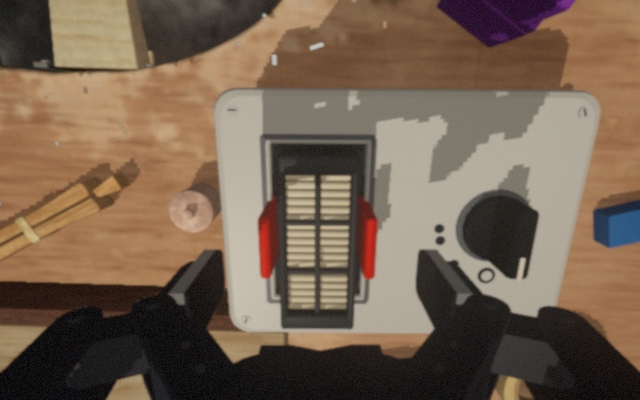

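View pics/s3.png

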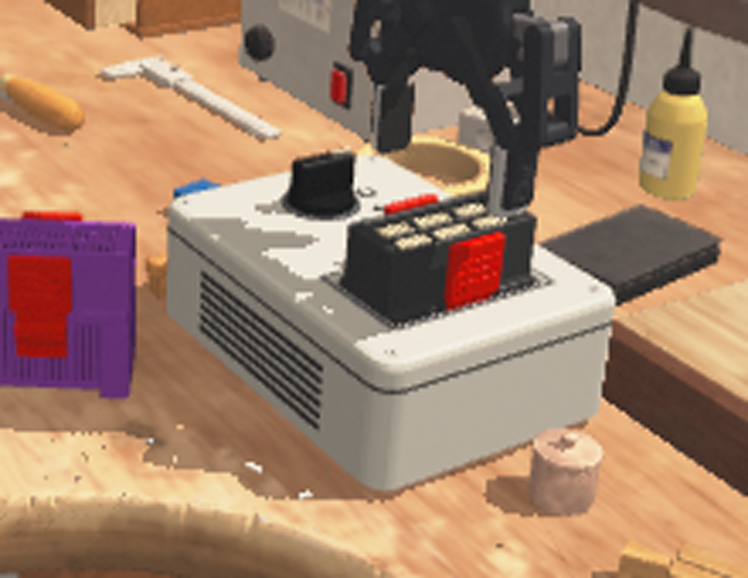

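Request:
jog_arm(
  jaw=[0,0,0,0,0,0.2,0.4,0.6],
  linear=[
    [-0.0005,0.001,0.01],
    [-0.0005,0.001,0.02],
    [-0.0005,0.001,0.03],
    [-0.0005,0.001,0.038],
    [-0.0005,0.001,0.0415],
    [-0.0005,0.001,0.0415],
    [-0.0005,0.001,0.0415],
    [-0.0005,0.001,0.0415],
  ],
  delta_rot=[
    [0,0,0],
    [0,0,0],
    [0,0,0],
    [0,0,0],
    [0,0,0],
    [0,0,0],
    [0,0,0],
    [0,0,0],
  ],
)

```text
clock: 6.4
eef_pos: [0.5486, 0.1646, 0.1015]
tool_rot: [0.695, 0.719, 0.0, 0.0]
ft_force: [-2.4, -1.0, 6.6]
grip_width: 0.0518
```

Request:
jog_arm(
  jaw=[1,1,1,1,1,1,1,1],
  linear=[
    [0,0,0],
    [0,0,0],
    [0,0,0],
    [0,0,0],
    [0,0,0],
    [0,0,0],
    [0,0,0],
    [0,0,0],
  ],
  delta_rot=[
    [0,0,0],
    [0,0,0],
    [0,0,0],
    [0,0,0],
    [0,0,0],
    [0,0,0],
    [0,0,0],
    [0,0,0],
  ],
)

```text
clock: 7.07
eef_pos: [0.5492, 0.1645, 0.104]
tool_rot: [0.696, 0.719, 0.002, 0.001]
ft_force: [-3.5, -1.9, 11.6]
grip_width: 0.0403
```

Run:
```python
from h import *
o=bot.get_obs(); print(o['eef_pos'],o['grip_width'],o['ft_force'],o['ft_torque'])
p,d=bot.camera('scene'); cv2.imwrite('pics/s4.png',cv2.resize(p[150:320,260:480,::-1],None,fx=3.4,fy=3.4,interpolation=cv2.INTER_CUBIC))
```

```text
[0.54923298 0.1644675  0.10400211] 0.04025022735953616 [-3.4545055  -1.92440335 11.55701039] [-0.40996195  0.79968929 -0.00622077]
```

View pics/s4.png

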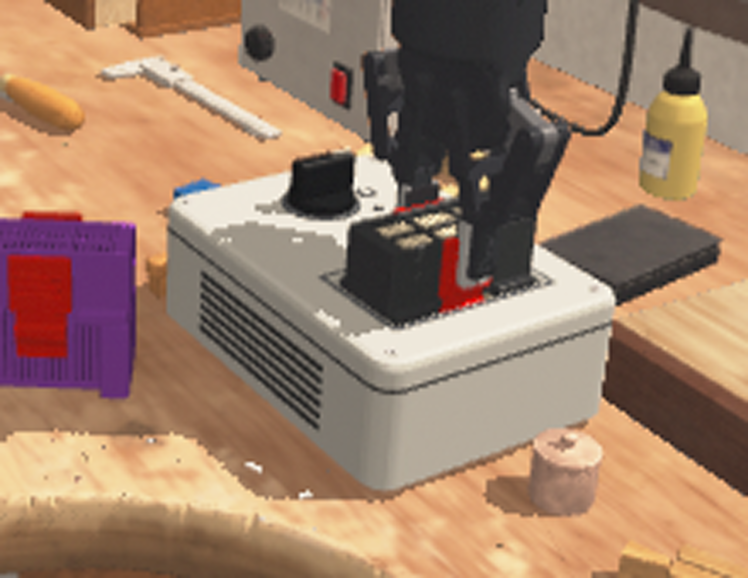

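Request:
jog_arm(
  jaw=[1,1,1,1,1,1,1,1],
  linear=[
    [0,0,-0.003],
    [0,0,-0.006],
    [0,0,-0.01],
    [0,0,-0.014],
    [0,0,-0.018],
    [0,0,-0.022],
    [0,0,-0.026],
    [0,0,-0.03],
  ],
  delta_rot=[
    [0,0,0],
    [0,0,0],
    [0,0,0],
    [0,0,0],
    [0,0,0],
    [0,0,0],
    [0,0,0],
    [0,0,0],
  ],
)

```text
clock: 7.78
eef_pos: [0.5482, 0.1645, 0.1311]
tool_rot: [0.695, 0.719, -0.0, -0.0]
ft_force: [0.2, -0.2, -2.0]
grip_width: 0.0397
```

Run:
```python
from h import *
o=bot.get_obs(); print(o['eef_pos'],o['grip_width'],o['ft_force'],o['ft_torque'])
p,d=bot.camera('scene'); cv2.imwrite('pics/s5.png',cv2.resize(p[150:320,260:480,::-1],None,fx=3.4,fy=3.4,interpolation=cv2.INTER_CUBIC))
```

```text
[0.54818113 0.16452512 0.13111351] 0.03969281733672745 [ 0.18782473 -0.22688783 -2.01230547] [-0.01984302 -0.01691996  0.03122525]
```

View pics/s5.png

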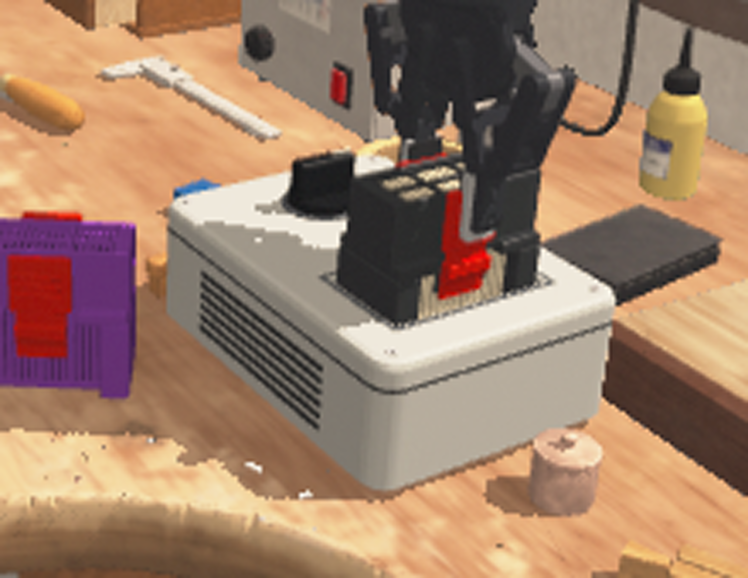

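Request:
jog_arm(
  jaw=[1,1,1,1,1,1,1,1],
  linear=[
    [0,0,-0.006],
    [0,0,-0.015],
    [0,0,-0.025],
    [0,0,-0.036],
    [0,0,-0.047],
    [0,0,-0.058],
    [0,0,-0.068],
    [0,0,-0.075],
  ],
  delta_rot=[
    [0,0,0],
    [0,0,0],
    [0,0,0],
    [0,0,0],
    [0,0,0],
    [0,0,0],
    [0,0,0],
    [0,0,0],
  ],
)

```text
clock: 8.5
eef_pos: [0.5487, 0.1647, 0.2079]
tool_rot: [0.695, 0.719, 0.001, 0.001]
ft_force: [-0.2, -0.4, -1.4]
grip_width: 0.0397
```

Request:
jog_arm(
  jaw=[1,1,1,1,1,1,1,1],
  linear=[
    [0,0,-0.007],
    [0,0,-0.013],
    [0,0,-0.016],
    [0,0,-0.018],
    [0,0,-0.018],
    [0,0,-0.018],
    [0,0,-0.018],
    [0,0,-0.018],
  ],
  delta_rot=[
    [0,0,0],
    [0,0,0],
    [0,0,0],
    [0,0,0],
    [0,0,0],
    [0,0,0],
    [0,0,0],
    [0,0,0],
  ],
)

```text
clock: 9.17
eef_pos: [0.5479, 0.1644, 0.2232]
tool_rot: [0.695, 0.719, -0.0, -0.0]
ft_force: [0.2, -0.7, -1.8]
grip_width: 0.0397
```

Run:
```python
from h import *
o=bot.get_obs(); print(o['eef_pos'],o['grip_width'],o['ft_force'],o['ft_torque'])
p,d=bot.camera('scene'); cv2.imwrite('pics/s6.png',cv2.resize(p[110:320,260:480,::-1],None,fx=2.8,fy=2.8,interpolation=cv2.INTER_CUBIC))
np.savez('s6.npz',p=p,d=d)
p,d=bot.camera('top'); cv2.imwrite('pics/t6.png',cv2.resize(p[100:260,240:460,::-1],None,fx=3.4,fy=3.4,interpolation=cv2.INTER_CUBIC))
o=bot.get_obs(); print(o['clock'],o['eef_pos'],o['joint_vel'])
```

```text
[0.54788634 0.16442178 0.22323663] 0.03966361078657622 [ 0.1531064  -0.7170738  -1.83289809] [-0.0183842  -0.00722081 -0.03244401]
9.2667 [0.5479904  0.16447487 0.22341687] [-0.00128502 -0.00215868  0.001837    0.00158415 -0.00160656 -0.00012645]
```

View pics/s6.png

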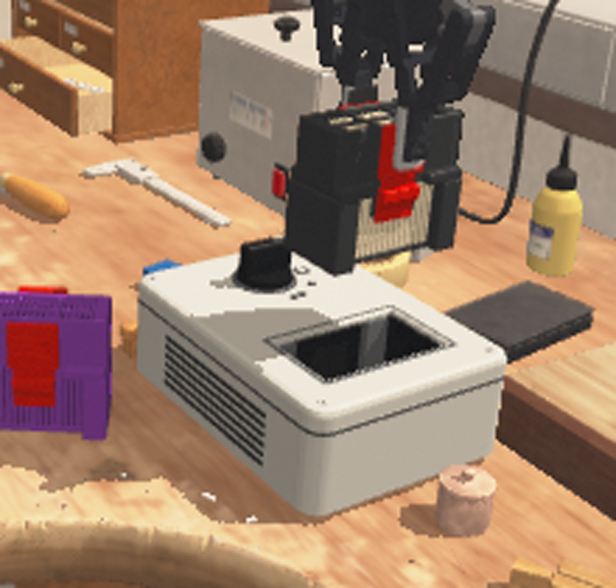

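View pics/t6.png

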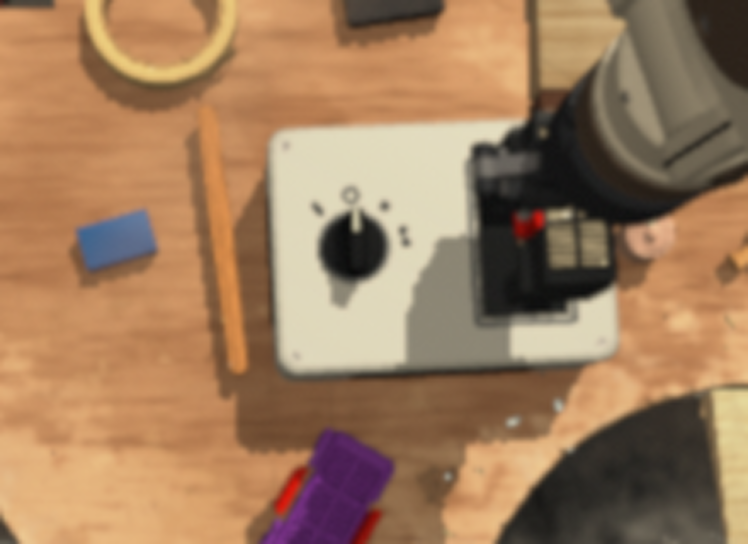

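Run:
```python
from h import *
z=np.load('s6.npz');Q=pts(bot.calibration('scene'),z['d'])
s=Q[140:212,355:430].reshape(-1,3); s=s[(np.abs(s[:,0]-.547)<.056)&(np.abs(s[:,1]-.165)<.034)&(s[:,2]>.09)]
print('lowest',np.percentile(s[:,2],[0,1,3]),len(s))
# top of the head, tilt
print('front-right corner column low', s[(s[:,0]<.51)][:,2].min(), 'back', s[s[:,0]>.58][:,2].min())
```

```text
lowest [0.14591341 0.14812322 0.15012192] 3324
front-right corner column low 0.1465264621092855 back 0.14687292949595315
```

```bash
python3 -c "
from workcell import bot
print(bot.job_done())
o=bot.get_obs();print(o['clock'],o['eef_pos'],o['grip_width'],o['ft_force'])"
```

```text
the job is handed in; nothing more can be done
None
the job is handed in; nothing more can be done
```

I switched the fan off, pinched both red catches, lifted the cassette straight out, and handed the job in at about 9.3 s. No verdict was reported. I also couldn't read the arm's state after handing in, so the final one-second hold is unverified.

**Last checks before handing in:**
- **Knob:** I turned it about 41° from one dot, and the pointer stands at the open ring in the camera picture.
- **Height and tilt:** By depth, the cassette's underside is about 66 mm above the machine's top. Its front and back corners agree within 1 mm, so it is level.
- **Position:** The cassette hangs over the well, and the arm is at rest.
- **Load:** The wrist carries about 1.8 N, which fits the cassette hanging free.
- **Bystanders:** The brush, wax block, pot and the purple look-alike appear unmoved. I judged this by eye from the pictures and did not measure it.

**Disagreements:**
- **Finger opening:** It read 40 mm on the pinched catches, where 47 mm was expected. It also read slightly low on the knob: 10.8 mm on the 12 mm bar. I took the difference as give or reading error, because both catches looked pressed in and the cassette came up freely.
- **Closing the jaws:** While they closed on the catches, the tool was pushed up about 5 mm with 12 N. This cleared on lifting.

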